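Run down the loose wing nut of a sieve shaker

TASK

The sieve stack on the shaker is only half clamped: one wing nut is tight, its twin on the other rod is still standing up off the clamp bar. Spin the loose one clockwise down its rod with repeated fingertip pushes on its wings, until it is fully home and snug on the bar, then take the hand away. Push only, do not pinch the nut or pick anything up; do not loosen the tight nut, and leave the things round about where they are.

Things in the scene. Friction and masses are not known exactly. Their poses are not given: they have to be found in the camera images.
- loose_nut (a joint): How far the loose wing nut is backed off, rad. 0 = fully home, hard on the clamp bar (a rigid stop); positive = anticlockwise seen from above, and raised: right-hand thread, 8 mm a turn, so the gap under the nut is 0.00127 m per rad. Starts 7 to 11.5 rad (9 to 15 mm) up. It stays where it is left; turning it takes about 0.06 N m, 2 to 3 N on the wings.
- loose_nut_hub (a point): Centre of the loose nut's hub, on the rod's axis, 11 mm above the nut's underside; moves and turns with the nut. x along the two wings (one to +x, one to -x), z up. Red nut: hub 25 mm wide, 22 mm tall, on a 33 mm steel foot. The steel rod through it, 15 mm thick, ends 50 mm above the clamp bar. Nothing near it stands higher than the bar.
- tight_nut (a joint): The same for the twin nut on the other rod: it is home already, value 0.
- tight_nut_hub (a point): Centre of the tight nut's hub, same shape and axes as the loose one; it sits directly on the bar, the loose one stands 9 to 15 mm higher.
- shaker: Grey sieve shaker, base 260 x 340 mm; origin on the table under its centre, z up, y along the clamp bar. On it a stack of two steel sieves and a pan, 208 mm across, with a lid; over the lid an aluminium clamp bar, 34 mm wide, its top 238 mm above the table, with an upright rod through each end, 122 mm either side of the centre. Which rod has the loose nut varies.
- loose_nut_wing (a point): Point in the middle of the loose nut's +x wing, 29 mm out from the axis and 26 mm above the nut's underside; axes as the hub's. Wings: flat upright round ears, 6 mm thick, reaching from the hub out to 43 mm from the axis and standing 12 to 41 mm above the nut's underside. To tighten (clockwise from above) push the +y face of the +x wing or the -y face of the -x wing.
- sample_jar: Bystander: amber glass jar with a black cap and a paper label, 66 mm wide, 115 mm tall. Origin at its underside's centre, or near its middle for a lying tool. Not to be moved.
- moisture_dish: Bystander: closed round aluminium dish with a small knob, 60 mm wide, 29 mm tall. Origin at its underside's centre, or near its middle for a lying tool. Not to be moved.
- spare_sieve: Bystander: open steel test sieve, 200 mm across, 45 mm tall. Origin at its underside's centre, or near its middle for a lying tool. Not to be moved.
- sample_tin: Bystander: aluminium can with a paper label, 72 mm wide, 90 mm tall. Origin at its underside's centre, or near its middle for a lying tool. Not to be moved.
- sieve_brush: Bystander: hand brush with a wooden handle, lying flat. Origin at its underside's centre, or near its middle for a lying tool. Not to be moved.
- spatula: Bystander: steel spatula lying on the inspection tray. Origin at its underside's centre, or near its middle for a lying tool. Not to be moved.
- small_dish: Bystander: solid brass weighing dish, 48 mm wide, 16 mm tall, standing on the inspection tray. Origin at its underside's centre, or near its middle for a lying tool. Not to be moved.

How it is judged (in metres and radians):
At the end, for the whole second after the job is handed in: The loose nut is within 0.2 rad (a quarter of a millimetre) of fully home on the bar and still; the tight nut is within 0.2 rad of home; every bystander is within 30 mm of where it stood (value of joint each of loose_nut, tight_nut below 0.2 rad and velocity of joint loose_nut between -0.1 and 0.1 rad/s and distance of each of sample_jar, moisture_dish, spare_sieve, sample_tin, sieve_brush, spatula, small_dish from where it was at the start of the episode below 0.03 m); the robot touches nothing.
It fails at once if the loose nut is pinched: squeezed on the two faces of one wing (or the two sides of the hub) at once with more than 6 N each ((contact force between the fingers and loose_nut_c0 above 6 N and contact force between the fingers and loose_nut_c1 above 6 N) or (contact force between the fingers and loose_nut_c2 above 6 N and contact force between the fingers and loose_nut_c3 above 6 N) or (contact force between the fingers and loose_nut_c4 above 6 N and contact force between the fingers and loose_nut_c5 above 6 N)).
It fails at once if the tight nut is loosened by more than 0.2 rad (value of joint tight_nut above 0.2 rad).
It fails at once if a bystander is shoved or lifted more than 30 mm from its place (distance of any of sample_jar, moisture_dish, spare_sieve, sample_tin, sieve_brush, spatula, small_dish from where it was at the start of the episode above 0.03 m).
It also fails if it takes over 61 s, if anything falls off the work surface, if the arm or the gripper's body presses on something with over 40 N, if the wrist force passes 120 N, or if a joint passes its speed limit or range.

ROBOT

A 6-joint arm with a two-finger parallel gripper is mounted at the origin on the work surface. World frame = base frame: x ahead of the robot, y to its left, z up, the work surface at z = 0. Lengths are in m, angles in degrees, forces in N, time in s.
With the tool pointing down it reaches from about 0.325 to 0.75 m from the base axis. Payload 7.6 kg.
Tool frame: the origin (TCP) lies midway between the tips of the shut fingers; the grasp point (between the pads) lies 19 mm behind it; z points along the fingers, y is the direction in which the jaws open and shut (so a half turn about z gives the same grasp; the last joint's range is limited). The gripper opens to 85 mm and grips with 20 to 120 N. Pads are 22 mm wide; open, the fingers measure 114 mm over their backs; the gripper's body (76 mm by 85 mm) begins 54 mm behind the grasp point. The pads swing forward as they close: fully open they stand 13 mm farther back than shut.
Start: joints at [-73.929, 2.991, 80.254, -0, 96.75, -4.028], TCP at [0.18, -0.493, 0.231] pointing down, gripper open.
Joint ranges: [-166.34, 166.34], [-52.06, 124.39], [6.96, 135.62], [-60.46, 240.46], [14.63, 156.25], [-167.68, 167.68]. Speed limits (degrees/s): [147.25, 147.25, 172.46, 180, 180, 180].

INTERFACE

Orientations are given as a 3x3 rotation matrix whose columns are the frame's x, y, z axes.
In Python, from cell import read_state, eyes, env, trace, tip_of gives the robot as it stands. The module is installed in compiled form; this text tells all that it offers.
- The arm moves only by the tool servo_tool, never from a script. Its argument "steps" is a list of rows, each an object of numbers: "dx", "dy", "dz": the shift along the tool's x, y, z in mm; "ax", "ay", "az": the turn, a rotation vector about the tool's x, y, z in degrees; "hand": the closure, from 0 (fully open) to 1 (shut). In form: [{"dx": .., "dy": .., "dz": .., "ax": .., "ay": .., "az": .., "hand": ..}, ...]. A call has 1 to 10 rows; each row is the pose to reach, as a shift and turn from the pose commanded when the call began, along the tool's axes at that moment; what a row does not reach only later rows make up. A row lasts 1/8 s, in which the tool goes at most 62.5 mm and 10.7 degrees, less where a joint would pass 70% of its speed; a pose out of reach is approached as far as the arm can. A call with a gripper value outside its range is refused whole. The fingers move at their own pace and stop on an object; "squeeze" is the grip in N (left out, the last holds). Time passes only in rows, so rows that repeat a pose let the fingers close. It gives the time, the measured TCP pose, the force and the opening at its end, in the units of the state.
- read_state(): the state, without advancing time (a new reading comes with each control period).
- eyes.grab_frame(name): name is "scene" or "side" or "wrist"; returns a dict with "frame" (480x640x3 uint8, red, green, blue), "fovy" (degrees; the focal length in pixels is half the picture's height over the tangent of half this angle, whatever the lens; pixels are square), "cx", "cy" (the principal point, pixels), "k1" (the pictures are not rectified: a ray, as slopes to the right and down, at radius r is drawn at 1 + k1 r^2 times it, then the intrinsics apply), "xyz" and "orientation" of the camera in the world. Camera axes: x right, y up, looking along -z (the intrinsics and any distortion apply to the point x, -y, -z); pixel columns grow to the right and rows downward; lengths in m; the calibration is good to about 2 mm. A picture is of the moment at which its call begins. There is no depth.
- env.sign_off(): hands the job in, once; it reports no verdict.
Trained networks look in a picture, given as the dict that the camera call returned (one of the last four; its "shot" number tells which), for a name from the list of things; names that differ only in an ending like _2 or _b are one class to them, and where a whole thing is asked for, a point or a joint stands for the part that bears it (a point fixed in the world has none). Each returns a list of dicts, best first, with "score" (0 to 1); they miss things now and then, are a little off and sometimes report something else, mostly with a low value. They report only what shows in the picture. A call takes as long as a camera call.
- trace(picture, query): "pixels" (480x640 bool, what is visible of it).
- tip_of(picture, query): "at" ([x, y, z] in m, in world coordinates, good to about 4 mm: a listed point, or the origin of a listed thing).
The state is a dict: "t": time; "joint_positions": joint angles; "qvel": joint speeds; "joint_efforts": joint torques, N m; "position": TCP position; "eef_rot": TCP orientation; "ft_force": force on the tool from outside, world axes, zero at the start; "torque": the same for the moment, N m; "width": finger opening in m.
Only numpy, scipy, OpenCV 4.12 (cv2) and the standard library are available. Lean on these libraries where they do the work, as an engineer would, in place of code of your own. Each camera call takes 0.05 s, during which the arm holds its last target.

## Working session

There is one attempt and no reset: what is moved stays moved. The work goes in short steps, Python scripts to look and compute and a tool call to move; the robot and the scene stay as the last step left them, time stands still between calls to the robot, and variables do not carry over. Pictures are saved under pics/ and viewed, and the job is handed in when it is done.

Besides the shell and the picture viewer there is one more tool, called after "Emit:" in YAML: its name, and indented under it one key for each argument. servo_tool: Moves the arm, as the interface text tells. Its arguments: {"type":"object","properties":{"steps":{"type":"array","items":{"type":"object","properties":{"dx":{"type":"number"},"dy":{"type":"number"},"dz":{"type":"number"},"ax":{"type":"number"},"ay":{"type":"number"},"az":{"type":"number"},"hand":{"type":"number"}}}},"squeeze":{"type":"number"}},"required":["steps"]}

```bash
mkdir -p pics; cat > h.py <<'E'
import numpy as np, cv2
from cell import read_state, eyes, env, trace, tip_of
def save(p,n): cv2.imwrite('pics/'+n+'.png', cv2.cvtColor(p['frame'],cv2.COLOR_RGB2BGR))
def proj(p,X):
    R=np.array(p['orientation']); c=R.T@(np.array(X)-np.array(p['xyz']))
    s=np.array([c[0],-c[1]])/(-c[2]); f=240/np.tan(np.radians(p['fovy'])/2)
    s=s*(1+p['k1']*(s@s)); return np.array([p['cx'],p['cy']])+f*s
def ray(p,uv):
    f=240/np.tan(np.radians(p['fovy'])/2)
    d=(np.array(uv,float)-[p['cx'],p['cy']])/f; s=d.copy()
    for _ in range(30): s=d/(1+p['k1']*(s@s))
    R=np.array(p['orientation']); v=R@np.array([s[0],-s[1],-1]); return np.array(p['xyz']),v/np.linalg.norm(v)
def tri(a,ua,b,ub):
    o1,d1=ray(a,ua);o2,d2=ray(b,ub)
    t=np.linalg.lstsq(np.stack([d1,-d2],1),o2-o1,rcond=None)[0]
    return (o1+t[0]*d1+o2+t[1]*d2)/2, np.linalg.norm(o1+t[0]*d1-o2-t[1]*d2)
E
python3 - <<'E'
from h import *
s=read_state(); print(s['t'],s['position'],s['eef_rot'],s['width'])
for n in ['scene','side','wrist']:
    p=eyes.grab_frame(n); save(p,n+'0'); print(n,p['xyz'],p['fovy'],p['k1'])
    for q in ['loose_nut_hub','tight_nut_hub','loose_nut_wing','shaker']:
        print(q,[(np.round(r['at'],4),round(r['score'],2)) for r in tip_of(p,q)[:3]])
E
```

```text
0.0 [ 0.18035378 -0.49272192  0.23045902] [[ 9.39088009e-01  3.43676437e-01 -4.67556723e-04]
 [ 3.43676744e-01 -9.39086756e-01  1.53624168e-03]
 [ 8.88937415e-05 -1.60335452e-03 -9.99998711e-01]] 0.08532305994014507
scene [1.19283936 1.06896038 1.57265956] 42.34352290881546 -0.07626643413848394
loose_nut_hub [(array([0.5574, 0.1443, 0.2598]), 0.48)]
tight_nut_hub [(array([ 0.5788, -0.1006,  0.2474]), 0.49)]
loose_nut_wing [(array([ 0.5632,  0.0176, -0.0032]), 0.61), (array([ 0.4425, -0.5255,  0.0092]), 0.56), (array([0.5308, 0.1588, 0.2768]), 0.53)]
shaker [(array([ 0.5644,  0.0187, -0.0012]), 0.82)]
side [ 0.38046574 -1.38583066  0.91613046] 53.87396999203185 0.03145580734391474
loose_nut_hub [(array([0.5539, 0.1427, 0.2594]), 0.64)]
tight_nut_hub [(array([ 0.5742, -0.1018,  0.2513]), 0.64)]
loose_nut_wing [(array([ 0.4405, -0.5303,  0.0129]), 0.67), (array([0.5351, 0.155 , 0.2726]), 0.45)]
shaker [(array([0.5661, 0.0204, 0.002 ]), 0.82)]
wrist [ 0.25232646 -0.46638916  0.37314539] 69.37659748247985 -0.0686771639846333
loose_nut_hub []
tight_nut_hub []
loose_nut_wing []
shaker []
```

View pics/scene0.png

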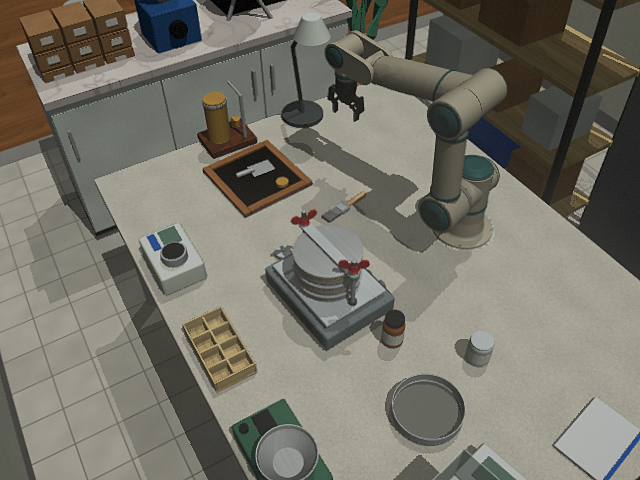

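View pics/side0.png

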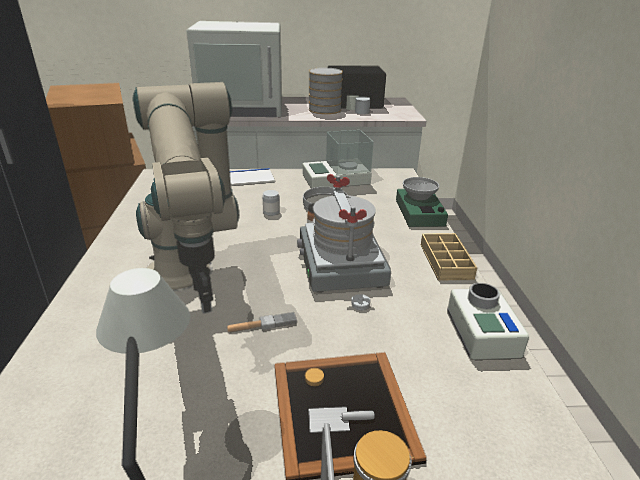

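```bash
python3 - <<'E'
from h import *
L=[]
for n in ['scene','side']*2:
    p=eyes.grab_frame(n)
    r=trace(p,'loose_nut_hub'); print(n,[(round(x['score'],2),x['pixels'].sum(), np.argwhere(x['pixels']).mean(0)[::-1]) for x in r[:3]])
    c=proj(p,[.556,.1435,.26]); print(c)
    u,v=map(int,c); im=p['frame'][v-40:v+40,u-50:u+50]
    cv2.imwrite(f'pics/crop_{n}.png',cv2.cvtColor(cv2.resize(im,None,fx=7,fy=7,interpolation=cv2.INTER_CUBIC),cv2.COLOR_RGB2BGR)); print(u-50,v-40)
E
```

```text
scene [(0.52, np.int64(262), array([353.9351145 , 266.26717557])), (0.31, np.int64(299), array([257.38795987, 168.98662207]))]
[354.34162669 267.19041788]
304 227
side [(0.66, np.int64(183), array([338.69398907, 181.10382514])), (0.39, np.int64(414), array([316.37922705, 194.88405797]))]
[337.55986011 183.11003237]
287 143
scene [(0.66, np.int64(240), array([352.8625, 265.8   ]))]
[354.34162669 267.19041788]
304 227
side [(0.74, np.int64(171), array([337.23391813, 180.32748538]))]
[337.55986011 183.11003237]
287 143
```

View pics/crop_scene.png

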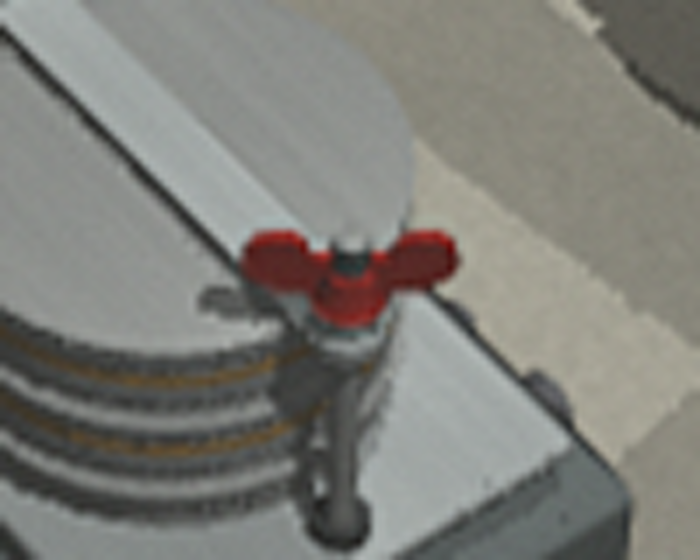

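View pics/crop_side.png

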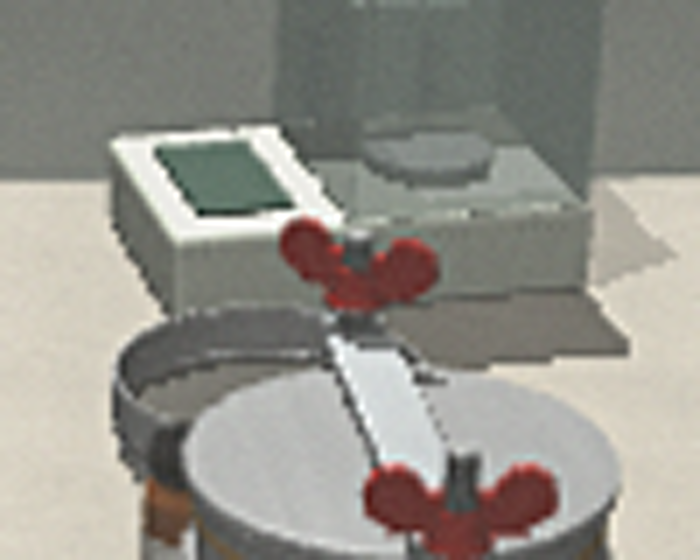

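The loose nut is on the +y rod: its rod top is near (354,260) in the scene view and (338,176) in the side view. I'll triangulate the rod top and wings.

```bash
python3 - <<'E'
from h import *
a=eyes.grab_frame('scene');b=eyes.grab_frame('side')
def pl(p,uv,z):
    o,d=ray(p,uv); return o+d*(z-o[2])/d[2]
print(tri(a,(354,261),b,(338.1,176.8)), pl(a,(354,261),.288),pl(b,(338.1,176.8),.288))
w1=tri(a,(343.7,264.1),b,(345.9,181.3)); w2=tri(a,(364.6,264.1),b,(331,178.7))
print(w1,w2, (w1[0]+w2[0])/2, np.degrees(np.arctan2(*(w1[0]-w2[0])[1::-1])), np.linalg.norm(w1[0]-w2[0]))
E
```

```text
(array([0.5566843 , 0.1415015 , 0.28458218]), np.float64(0.00017206947236547793)) [0.5582802  0.14396391 0.288     ] [0.55580304 0.1331555  0.288     ]
(array([0.58236851, 0.12815251, 0.27340229]), np.float64(0.0015598494402704341)) (array([0.53257762, 0.15702797, 0.27163007]), np.float64(0.002355590502653912)) [0.55747306 0.14259024 0.27251618] -30.110932641676015 0.05758528670312776
```

Emit:
servo_tool:
  steps:
    - {"dz": -60, "az": -10, "hand": 0.4}
    - {"dz": -130, "az": -20, "hand": 0.4}
    - {"dx": 46, "dy": -38, "dz": -130, "az": -30, "hand": 0.4}
    - {"dx": 93, "dy": -76, "dz": -130, "az": -40, "hand": 0.4}
    - {"dx": 140, "dy": -114, "dz": -130, "az": -50, "hand": 0.4}
    - {"dx": 186, "dy": -152, "dz": -130, "az": -60, "hand": 0.4}
    - {"dx": 232, "dy": -190, "dz": -130, "az": -70, "hand": 0.4}
    - {"dx": 279, "dy": -228, "dz": -130, "az": -80, "hand": 0.4}
    - {"dx": 326, "dy": -266, "dz": -130, "az": -90, "hand": 0.4}
    - {"dx": 372, "dy": -304, "dz": -130, "az": -100, "hand": 0.4}

```text
$.steps[0]: bad value
```

```bash
cat >> h.py <<'E'
def rel(target,yaw=None):
    s=read_state(); R=np.array(s['eef_rot']); d=R.T@(np.array(target)-np.array(s['position']))*1000
    y=np.degrees(np.arctan2(R[1,0],R[0,0]))
    print('t',s['t'],'pos',np.round(s['position'],4),'yaw',round(y,1),'q',np.round(s['joint_positions'],1),'w',round(s['width'],4),'F',np.round(s['ft_force'],2),'T',np.round(s['torque'],3),'zt',np.round(R[:,2],4))
    print('need',np.round(d,1))
E
python3 -c "
from h import *
rel([.557,.1425,.36])"
```

```text
t 1.25 pos [ 0.1805 -0.493   0.2313] yaw 20.1 q [-73.9   3.   80.3   0.   96.7  -4. ] w 0.0853 F [-0.12 -0.33  1.16] T [ 0.024 -0.005 -0.044] zt [ 0.e+00 -1.e-04 -1.e+00]
need [ 572.  -467.4 -128.7]
```

Emit:
servo_tool:
  steps:
    - {"dx": 0, "dy": 0, "dz": -60, "ax": 0, "ay": 0, "az": -10, "hand": 0.4}
    - {"dx": 0, "dy": 0, "dz": -130, "ax": 0, "ay": 0, "az": -20, "hand": 0.4}
    - {"dx": 46, "dy": -38, "dz": -130, "ax": 0, "ay": 0, "az": -30, "hand": 0.4}
    - {"dx": 93, "dy": -76, "dz": -130, "ax": 0, "ay": 0, "az": -40, "hand": 0.4}
    - {"dx": 140, "dy": -114, "dz": -130, "ax": 0, "ay": 0, "az": -50, "hand": 0.4}
    - {"dx": 186, "dy": -152, "dz": -130, "ax": 0, "ay": 0, "az": -60, "hand": 0.4}
    - {"dx": 232, "dy": -190, "dz": -130, "ax": 0, "ay": 0, "az": -70, "hand": 0.4}
    - {"dx": 279, "dy": -228, "dz": -130, "ax": 0, "ay": 0, "az": -80, "hand": 0.4}
    - {"dx": 326, "dy": -266, "dz": -130, "ax": 0, "ay": 0, "az": -90, "hand": 0.4}
    - {"dx": 372, "dy": -304, "dz": -130, "ax": 0, "ay": 0, "az": -100, "hand": 0.4}

```text
t: 2.5
position: [0.4259, -0.0778, 0.3615]
eef_rot: [[-0.506, 0.862, 0.001], [0.862, 0.506, -0.0], [-0.001, 0.001, -1.0]]
ft_force: [0.6, -1.0, 0.4]
width: 0.0513
```

```bash
python3 -c "
from h import *
rel([.557,.1425,.36])"
```

```text
t 2.5 pos [ 0.4259 -0.0778  0.3615] yaw 120.4 q [-15.2 -11.2  79.   -0.  112.2 -45.7] w 0.0513 F [ 0.56 -0.99  0.36] T [-0.029  0.033 -0.05 ] zt [ 9.e-04 -4.e-04 -1.e+00]
need [123.6 224.6   1.5]
```

Emit:
servo_tool:
  steps:
    - {"dx": 25, "dy": 45, "dz": 0, "ax": 0, "ay": 0, "az": -10, "hand": 0.4}
    - {"dx": 50, "dy": 90, "dz": 0, "ax": 0, "ay": 0, "az": -20, "hand": 0.4}
    - {"dx": 75, "dy": 135, "dz": 0, "ax": 0, "ay": 0, "az": -30, "hand": 0.4}
    - {"dx": 100, "dy": 180, "dz": 0, "ax": 0, "ay": 0, "az": -40, "hand": 0.4}
    - {"dx": 125.8, "dy": 225.3, "dz": 0, "ax": 0, "ay": 0, "az": -50, "hand": 0.4}
    - {"dx": 125.8, "dy": 225.3, "dz": 0, "ax": 0, "ay": 0, "az": -60, "hand": 0.4}
    - {"dx": 125.8, "dy": 225.3, "dz": 0, "ax": 0, "ay": 0, "az": -60, "hand": 0.4}

```text
t: 3.38
position: [0.5573, 0.1425, 0.3608]
eef_rot: [[-1.0, -0.001, -0.001], [-0.001, 1.0, -0.0], [0.001, -0.0, -1.0]]
ft_force: [-1.5, -0.2, 0.1]
width: 0.0512
```

```bash
python3 -c "
from h import *
rel([.557,.1425,.36])
p=eyes.grab_frame('wrist'); save(p,'w1'); print(proj(p,[.557,.1425,.288]),p['xyz'])
for q in ['loose_nut_hub','loose_nut_wing']:
    print(q,[(np.round(r['at'],4),round(r['score'],2)) for r in tip_of(p,q)[:3]])
"
```

```text
t 3.375 pos [0.5573 0.1425 0.3608] yaw -179.9 q [ 10.7  12.2  55.5  -0.  112.3 -79.4] w 0.0512 F [-1.51 -0.17  0.11] T [-0.023 -0.006 -0.019] zt [-7.e-04 -4.e-04 -1.e+00]
need [ 0.3 -0.   0.8]
[322.89994647 253.51896814] [0.48042285 0.14275722 0.50273759]
loose_nut_hub [(array([0.5571, 0.1417, 0.2617]), 0.94)]
loose_nut_wing [(array([0.5276, 0.156 , 0.2748]), 0.79)]
```

View pics/w1.png

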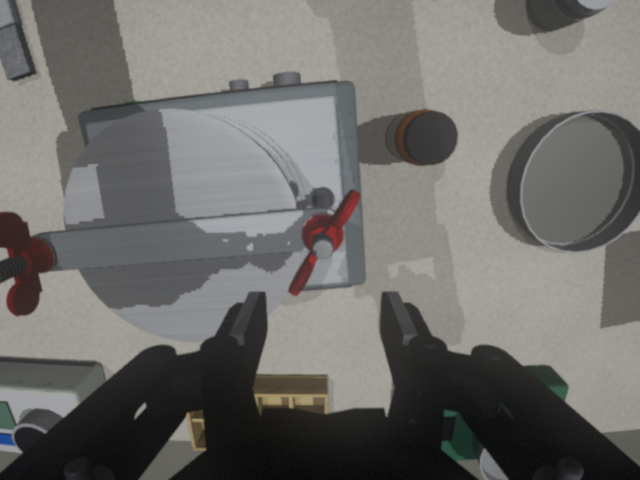

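```bash
python3 -c "
from h import *
p=eyes.grab_frame('wrist')
im=p['frame'].copy()
for X in [[.557,.1425,.288],[.557,.1425,.238],[.557,.1425,.28]]: print(proj(p,X))
c=cv2.resize(im[180:310,260:390],None,fx=5,fy=5,interpolation=cv2.INTER_CUBIC)
for X,col in [([.557,.1425,.288],(0,255,0)),([.557,.1425,.238],(0,0,255))]:
    u=(proj(p,X)-[260,180])*5; cv2.circle(c,tuple(u.astype(int)),4,col,-1)
cv2.imwrite('pics/w1c.png',cv2.cvtColor(c,cv2.COLOR_RGB2BGR))
"
```

```text
[324.24502479 253.21809364]
[324.08650653 232.09695568]
[324.21540691 249.26658275]
```

View pics/w1c.png

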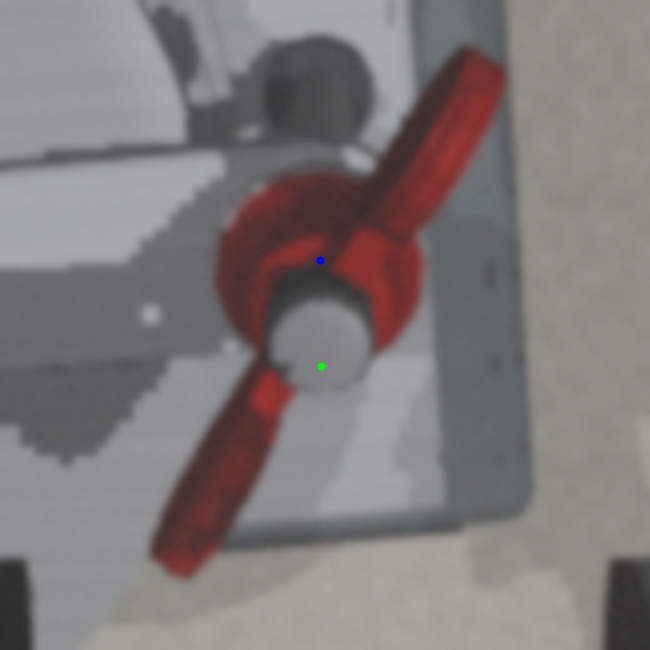

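Emit:
servo_tool:
  steps:
    - {"dx": 1.2, "dy": 0, "dz": 40, "ax": 0, "ay": 0, "az": 0, "hand": 0.4}
    - {"dx": 1.2, "dy": 0, "dz": 80, "ax": 0, "ay": 0, "az": 0, "hand": 0.4}
    - {"dx": 1.2, "dy": 0, "dz": 111, "ax": 0, "ay": 0, "az": 0, "hand": 0.4}
    - {"dx": 1.2, "dy": 0, "dz": 111, "ax": 0, "ay": 0, "az": 5, "hand": 0.4}

```text
t: 4.08
position: [0.5547, 0.1413, 0.2472]
eef_rot: [[-0.996, 0.09, -0.005], [0.09, 0.996, -0.001], [0.005, -0.001, -1.0]]
ft_force: [0.6, -0.3, 1.2]
width: 0.0512
```

```bash
python3 -c "
from h import *
rel([.556,.1425,.249])
p=eyes.grab_frame('side'); u,v=proj(p,[.556,.1435,.26]).astype(int)
im=p['frame'][v-45:v+45,u-60:u+60]
cv2.imwrite('pics/s2.png',cv2.cvtColor(cv2.resize(im,None,fx=6,fy=6,interpolation=cv2.INTER_CUBIC),cv2.COLOR_RGB2BGR))
"
```

```text
t 4.075 pos [0.5547 0.1413 0.2472] yaw 174.8 q [ 10.6  10.8  70.   -0.   99.5 -74.2] w 0.0512 F [ 0.65 -0.27  1.23] T [-0.03  -0.041  0.009] zt [-0.0051 -0.001  -1.    ]
need [-1.2  1.3 -1.8]
```

View pics/s2.png

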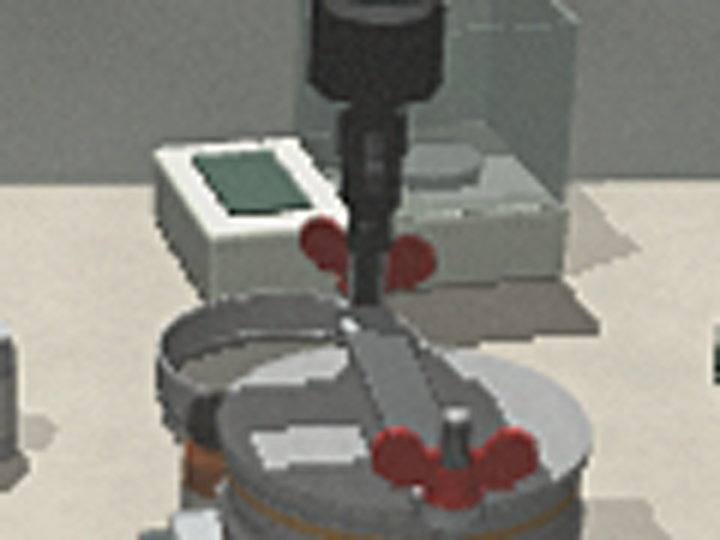

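Emit:
servo_tool:
  steps:
    - {"dx": 0, "dy": 0, "dz": 0, "ax": 0, "ay": 0, "az": 10, "hand": 0.4}
    - {"dx": 0, "dy": 0, "dz": 0, "ax": 0, "ay": 0, "az": 20, "hand": 0.4}
    - {"dx": 0, "dy": 0, "dz": 0, "ax": 0, "ay": 0, "az": 30, "hand": 0.4}
    - {"dx": 0, "dy": 0, "dz": 0, "ax": 0, "ay": 0, "az": 40, "hand": 0.4}
    - {"dx": 0, "dy": 0, "dz": 0, "ax": 0, "ay": 0, "az": 50, "hand": 0.4}
    - {"dx": 0, "dy": 0, "dz": 0, "ax": 0, "ay": 0, "az": 60, "hand": 0.4}
    - {"dx": 0, "dy": 0, "dz": 0, "ax": 0, "ay": 0, "az": 70, "hand": 0.4}
    - {"dx": 0, "dy": 0, "dz": 0, "ax": 0, "ay": 0, "az": 80, "hand": 0.4}
    - {"dx": 0, "dy": 0, "dz": 0, "ax": 0, "ay": 0, "az": 90, "hand": 0.4}
    - {"dx": 0, "dy": 0, "dz": 0, "ax": 0, "ay": 0, "az": 100, "hand": 0.4}

```text
t: 5.38
position: [0.5558, 0.1413, 0.251]
eef_rot: [[0.264, 0.965, 0.001], [0.965, -0.264, -0.001], [-0.001, 0.001, -1.0]]
ft_force: [-1.8, -2.0, -0.4]
width: 0.0515
```

```bash
python3 -c "
from h import *
rel([.556,.1425,.249])
for n in ['wrist','side']:
  p=eyes.grab_frame(n); u,v=proj(p,[.556,.1425,.265]).astype(int)
  im=p['frame'][max(0,v-60):v+60,max(0,u-70):u+70]
  cv2.imwrite(f'pics/{n}3.png',cv2.cvtColor(cv2.resize(im,None,fx=4,fy=4,interpolation=cv2.INTER_CUBIC),cv2.COLOR_RGB2BGR))
"
```

```text
t 5.375 pos [0.5558 0.1413 0.251 ] yaw 74.7 q [10.6 10.6 69.7 -0.  99.6 25.9] w 0.0515 F [-1.84 -2.01 -0.42] T [-0.404  0.19   0.091] zt [ 6.e-04 -7.e-04 -1.e+00]
need [ 1.3 -0.2  2. ]
```

View pics/wrist3.png

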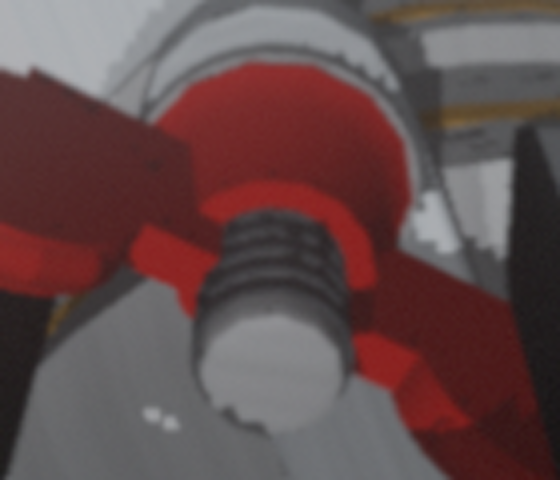

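View pics/side3.png

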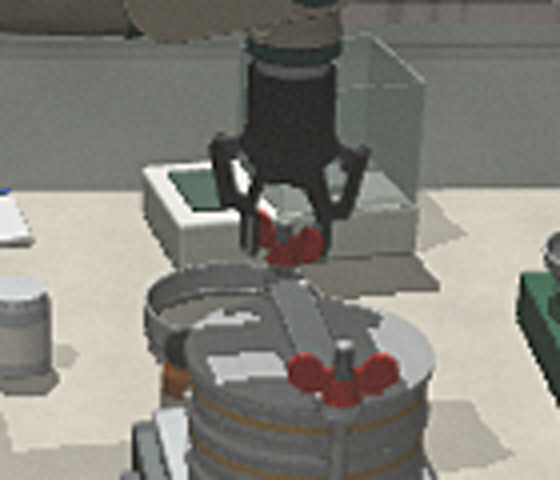

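Emit:
servo_tool:
  steps:
    - {"dx": 0, "dy": 0, "dz": 0, "ax": 0, "ay": 0, "az": 10, "hand": 0.4}
    - {"dx": 0, "dy": 0, "dz": 0, "ax": 0, "ay": 0, "az": 20, "hand": 0.4}
    - {"dx": 0, "dy": 0, "dz": 0, "ax": 0, "ay": 0, "az": 30, "hand": 0.4}
    - {"dx": 0, "dy": 0, "dz": 0, "ax": 0, "ay": 0, "az": 40, "hand": 0.4}
    - {"dx": 0, "dy": 0, "dz": 0, "ax": 0, "ay": 0, "az": 50, "hand": 0.4}
    - {"dx": 0, "dy": 0, "dz": 0, "ax": 0, "ay": 0, "az": 60, "hand": 0.4}
    - {"dx": 0, "dy": 0, "dz": 0, "ax": 0, "ay": 0, "az": 70, "hand": 0.4}
    - {"dx": 0, "dy": 0, "dz": 0, "ax": 0, "ay": 0, "az": 80, "hand": 0.4}
    - {"dx": 0, "dy": 0, "dz": 0, "ax": 0, "ay": 0, "az": 90, "hand": 0.4}
    - {"dx": 0, "dy": 0, "dz": 0, "ax": 0, "ay": 0, "az": 100, "hand": 0.4}

```text
t: 6.72
position: [0.5556, 0.1422, 0.2504]
eef_rot: [[0.906, -0.422, -0.001], [-0.422, -0.906, 0.001], [-0.001, -0.0, -1.0]]
ft_force: [-1.7, -0.0, -1.2]
width: 0.0513
```

Emit:
servo_tool:
  steps:
    - {"dx": 0, "dy": 0, "dz": 0, "ax": 0, "ay": 0, "az": 10, "hand": 0.4}
    - {"dx": 0, "dy": 0, "dz": 0, "ax": 0, "ay": 0, "az": 20, "hand": 0.4}
    - {"dx": 0, "dy": 0, "dz": 0, "ax": 0, "ay": 0, "az": 30, "hand": 0.4}
    - {"dx": 0, "dy": 0, "dz": 0, "ax": 0, "ay": 0, "az": 35, "hand": 0.4}

```text
t: 7.22
position: [0.5559, 0.1419, 0.2504]
eef_rot: [[0.502, -0.865, 0.0], [-0.865, -0.502, 0.0], [0.0, -0.0, -1.0]]
ft_force: [0.3, -2.1, -1.4]
width: 0.0513
```

```bash
python3 -c "
from h import *
rel([.556,.1425,.249])
p=eyes.grab_frame('wrist');save(p,'w4')
print([(np.round(r['at'],4),round(r['score'],2)) for r in tip_of(p,'loose_nut_hub')[:3]],[(np.round(r['at'],4),round(r['score'],2)) for r in tip_of(p,'loose_nut_wing')[:3]])
"
```

```text
t 7.225 pos [0.5559 0.1419 0.2504] yaw -59.9 q [ 10.6  10.7  69.8  -0.   99.5 160.5] w 0.0513 F [ 0.27 -2.14 -1.38] T [-0.083  0.038  0.049] zt [ 2.e-04  0.e+00 -1.e+00]
need [-0.5 -0.4  1.4]
[(array([0.5573, 0.1423, 0.2572]), 0.86)] [(array([0.5811, 0.14  , 0.2674]), 0.94)]
```

View pics/w4.png

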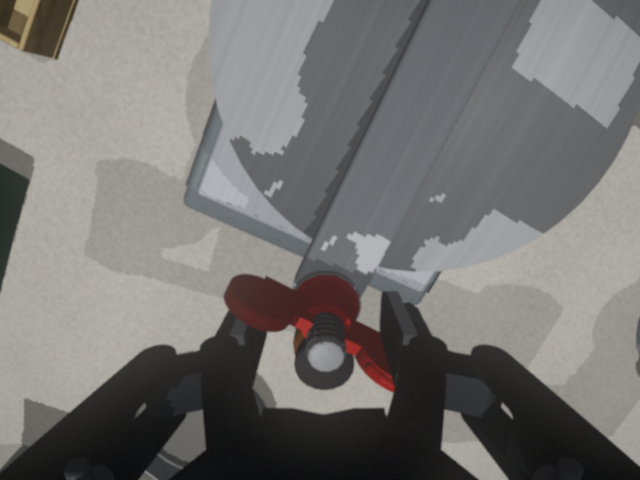

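Emit:
servo_tool:
  steps:
    - {"dx": 0, "dy": 0, "dz": 0, "ax": 0, "ay": 0, "az": -8, "hand": 0.4}
    - {"dx": 0, "dy": 0, "dz": -50, "ax": 0, "ay": 0, "az": -10, "hand": 0.4}
    - {"dx": 0, "dy": 0, "dz": -52, "ax": 0, "ay": 0, "az": -20, "hand": 0.4}
    - {"dx": 0, "dy": 0, "dz": -52, "ax": 0, "ay": 0, "az": -30, "hand": 0.4}
    - {"dx": 0, "dy": 0, "dz": -52, "ax": 0, "ay": 0, "az": -40, "hand": 0.4}
    - {"dx": 0, "dy": 0, "dz": -52, "ax": 0, "ay": 0, "az": -50, "hand": 0.4}
    - {"dx": 0, "dy": 0, "dz": -52, "ax": 0, "ay": 0, "az": -60, "hand": 0.4}
    - {"dx": 0, "dy": 0, "dz": -52, "ax": 0, "ay": 0, "az": -70, "hand": 0.4}
    - {"dx": 0, "dy": 0, "dz": -52, "ax": 0, "ay": 0, "az": -80, "hand": 0.4}
    - {"dx": 0, "dy": 0, "dz": -52, "ax": 0, "ay": 0, "az": -90, "hand": 0.4}

```text
t: 8.62
position: [0.556, 0.1421, 0.3028]
eef_rot: [[0.86, 0.51, 0.001], [0.51, -0.86, 0.0], [0.001, 0.0, -1.0]]
ft_force: [0.2, -0.1, -0.1]
width: 0.0513
```

Emit:
servo_tool:
  steps:
    - {"dx": 0, "dy": 0, "dz": 0, "ax": 0, "ay": 0, "az": -10, "hand": 0.4}
    - {"dx": 0, "dy": 0, "dz": 0, "ax": 0, "ay": 0, "az": -20, "hand": 0.4}
    - {"dx": 0, "dy": 0, "dz": 0, "ax": 0, "ay": 0, "az": -30, "hand": 0.4}
    - {"dx": 0, "dy": 0, "dz": 0, "ax": 0, "ay": 0, "az": -40, "hand": 0.4}
    - {"dx": 0, "dy": 0, "dz": 0, "ax": 0, "ay": 0, "az": -50, "hand": 0.4}
    - {"dx": 0, "dy": 0, "dz": 0, "ax": 0, "ay": 0, "az": -60, "hand": 0.4}
    - {"dx": 0, "dy": 0, "dz": 0, "ax": 0, "ay": 0, "az": -70, "hand": 0.4}
    - {"dx": 0, "dy": 0, "dz": 0, "ax": 0, "ay": 0, "az": -80, "hand": 0.4}
    - {"dx": 0, "dy": 0, "dz": 0, "ax": 0, "ay": 0, "az": -90, "hand": 0.4}
    - {"dx": 0, "dy": 0, "dz": 0, "ax": 0, "ay": 0, "az": -100, "hand": 0.4}

```text
t: 9.88
position: [0.556, 0.1421, 0.3028]
eef_rot: [[-0.652, 0.759, 0.001], [0.759, 0.652, 0.0], [-0.0, 0.001, -1.0]]
ft_force: [-0.2, -1.0, 0.6]
width: 0.0512
```

Emit:
servo_tool:
  steps:
    - {"dx": 0, "dy": 0, "dz": 0, "ax": 0, "ay": 0, "az": -10, "hand": 0.4}
    - {"dx": 0, "dy": 0, "dz": 0, "ax": 0, "ay": 0, "az": -18, "hand": 0.4}
    - {"dx": 0, "dy": 0, "dz": 30, "ax": 0, "ay": 0, "az": -18, "hand": 0.4}
    - {"dx": 0, "dy": 0, "dz": 53, "ax": 0, "ay": 0, "az": -18, "hand": 0.4}

```text
t: 10.38
position: [0.556, 0.1421, 0.2487]
eef_rot: [[-0.851, 0.525, 0.001], [0.525, 0.851, 0.0], [-0.0, 0.001, -1.0]]
ft_force: [-0.3, 0.4, 0.1]
width: 0.0513
```

```bash
python3 -c "
from h import *
rel([.556,.1425,.249])
"
```

```text
t 10.375 pos [0.556  0.1421 0.2487] yaw 148.3 q [ 10.6  10.7  69.9   0.   99.3 -47.7] w 0.0513 F [-0.26  0.42  0.07] T [-0.007 -0.03  -0.016] zt [ 7.e-04  2.e-04 -1.e+00]
need [ 0.2  0.4 -0.3]
```

Emit:
servo_tool:
  steps:
    - {"dx": 0, "dy": 0, "dz": 0, "ax": 0, "ay": 0, "az": 10, "hand": 0.4}
    - {"dx": 0, "dy": 0, "dz": 0, "ax": 0, "ay": 0, "az": 20, "hand": 0.4}
    - {"dx": 0, "dy": 0, "dz": 0, "ax": 0, "ay": 0, "az": 30, "hand": 0.4}
    - {"dx": 0, "dy": 0, "dz": 0, "ax": 0, "ay": 0, "az": 40, "hand": 0.4}
    - {"dx": 0, "dy": 0, "dz": 0, "ax": 0, "ay": 0, "az": 50, "hand": 0.4}
    - {"dx": 0, "dy": 0, "dz": 0, "ax": 0, "ay": 0, "az": 60, "hand": 0.4}
    - {"dx": 0, "dy": 0, "dz": 0, "ax": 0, "ay": 0, "az": 70, "hand": 0.4}
    - {"dx": 0, "dy": 0, "dz": 0, "ax": 0, "ay": 0, "az": 80, "hand": 0.4}
    - {"dx": 0, "dy": 0, "dz": 0, "ax": 0, "ay": 0, "az": 90, "hand": 0.4}
    - {"dx": 0, "dy": 0, "dz": 0, "ax": 0, "ay": 0, "az": 100, "hand": 0.4}

```text
t: 11.62
position: [0.5557, 0.1417, 0.2492]
eef_rot: [[0.669, 0.743, -0.001], [0.743, -0.669, -0.001], [-0.001, -0.0, -1.0]]
ft_force: [-2.6, -1.7, -1.7]
width: 0.0515
```

Emit:
servo_tool:
  steps:
    - {"dx": 0, "dy": 0, "dz": 0, "ax": 0, "ay": 0, "az": 10, "hand": 0.4}
    - {"dx": 0, "dy": 0, "dz": 0, "ax": 0, "ay": 0, "az": 20, "hand": 0.4}
    - {"dx": 0, "dy": 0, "dz": 0, "ax": 0, "ay": 0, "az": 30, "hand": 0.4}
    - {"dx": 0, "dy": 0, "dz": 0, "ax": 0, "ay": 0, "az": 40, "hand": 0.4}
    - {"dx": 0, "dy": 0, "dz": 0, "ax": 0, "ay": 0, "az": 50, "hand": 0.4}
    - {"dx": 0, "dy": 0, "dz": 0, "ax": 0, "ay": 0, "az": 60, "hand": 0.4}
    - {"dx": 0, "dy": 0, "dz": 0, "ax": 0, "ay": 0, "az": 70, "hand": 0.4}
    - {"dx": 0, "dy": 0, "dz": 0, "ax": 0, "ay": 0, "az": 80, "hand": 0.4}
    - {"dx": 0, "dy": 0, "dz": 0, "ax": 0, "ay": 0, "az": 90, "hand": 0.4}
    - {"dx": 0, "dy": 0, "dz": 0, "ax": 0, "ay": 0, "az": 100, "hand": 0.4}

```text
t: 12.88
position: [0.5559, 0.142, 0.2493]
eef_rot: [[0.616, -0.788, 0.0], [-0.788, -0.616, -0.0], [0.0, 0.0, -1.0]]
ft_force: [-0.2, -0.8, -2.3]
width: 0.0514
```

Emit:
servo_tool:
  steps:
    - {"dx": 0, "dy": 0, "dz": 0, "ax": 0, "ay": 0, "az": 8, "hand": 0.4}
    - {"dx": 0, "dy": 0, "dz": 0, "ax": 0, "ay": 0, "az": 8, "hand": 0.4}

```text
t: 13.12
position: [0.556, 0.1421, 0.2495]
eef_rot: [[0.505, -0.863, 0.001], [-0.863, -0.505, 0.0], [0.0, -0.001, -1.0]]
ft_force: [0.1, -0.0, -0.5]
width: 0.0511
```

```bash
python3 -c "
from h import *
rel([.556,.1425,.249])
p=eyes.grab_frame('wrist');save(p,'w5')
print([(np.round(r['at'],4),round(r['score'],2)) for r in tip_of(p,'loose_nut_hub')[:3]],[(np.round(r['at'],4),round(r['score'],2)) for r in tip_of(p,'loose_nut_wing')[:3]])
"
```

```text
t 13.125 pos [0.556  0.1421 0.2495] yaw -59.7 q [ 10.6  10.7  69.8   0.   99.4 160.3] w 0.0511 F [ 0.12 -0.03 -0.54] T [-0.026  0.046  0.005] zt [ 6.e-04  1.e-04 -1.e+00]
need [-0.4 -0.2  0.5]
[(array([0.5532, 0.144 , 0.2529]), 0.92)] [(array([0.5253, 0.1413, 0.2659]), 0.88)]
```

View pics/w5.png

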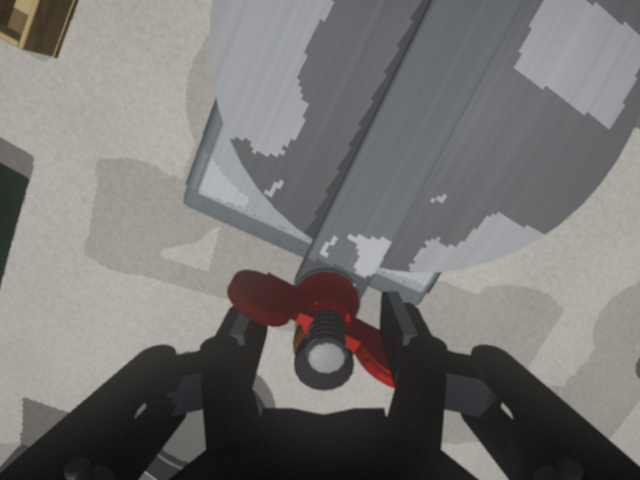

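Emit:
servo_tool:
  steps:
    - {"dx": 0, "dy": 0, "dz": 0, "ax": 0, "ay": 0, "az": -8, "hand": 0.4}
    - {"dx": 0, "dy": 0, "dz": -50, "ax": 0, "ay": 0, "az": -10, "hand": 0.4}
    - {"dx": 0, "dy": 0, "dz": -52, "ax": 0, "ay": 0, "az": -20, "hand": 0.4}
    - {"dx": 0, "dy": 0, "dz": -52, "ax": 0, "ay": 0, "az": -30, "hand": 0.4}
    - {"dx": 0, "dy": 0, "dz": -52, "ax": 0, "ay": 0, "az": -40, "hand": 0.4}
    - {"dx": 0, "dy": 0, "dz": -52, "ax": 0, "ay": 0, "az": -50, "hand": 0.4}
    - {"dx": 0, "dy": 0, "dz": -52, "ax": 0, "ay": 0, "az": -60, "hand": 0.4}
    - {"dx": 0, "dy": 0, "dz": -52, "ax": 0, "ay": 0, "az": -70, "hand": 0.4}
    - {"dx": 0, "dy": 0, "dz": -52, "ax": 0, "ay": 0, "az": -80, "hand": 0.4}
    - {"dx": 0, "dy": 0, "dz": -52, "ax": 0, "ay": 0, "az": -90, "hand": 0.4}

```text
t: 14.52
position: [0.556, 0.1422, 0.3015]
eef_rot: [[0.861, 0.509, 0.001], [0.509, -0.861, 0.0], [0.001, 0.0, -1.0]]
ft_force: [0.4, -0.2, -0.1]
width: 0.0515
```

Emit:
servo_tool:
  steps:
    - {"dx": 0, "dy": 0, "dz": 0, "ax": 0, "ay": 0, "az": -10, "hand": 0.4}
    - {"dx": 0, "dy": 0, "dz": 0, "ax": 0, "ay": 0, "az": -20, "hand": 0.4}
    - {"dx": 0, "dy": 0, "dz": 0, "ax": 0, "ay": 0, "az": -30, "hand": 0.4}
    - {"dx": 0, "dy": 0, "dz": 0, "ax": 0, "ay": 0, "az": -40, "hand": 0.4}
    - {"dx": 0, "dy": 0, "dz": 0, "ax": 0, "ay": 0, "az": -50, "hand": 0.4}
    - {"dx": 0, "dy": 0, "dz": 0, "ax": 0, "ay": 0, "az": -60, "hand": 0.4}
    - {"dx": 0, "dy": 0, "dz": 0, "ax": 0, "ay": 0, "az": -70, "hand": 0.4}
    - {"dx": 0, "dy": 0, "dz": 0, "ax": 0, "ay": 0, "az": -80, "hand": 0.4}
    - {"dx": 0, "dy": 0, "dz": 0, "ax": 0, "ay": 0, "az": -90, "hand": 0.4}
    - {"dx": 0, "dy": 0, "dz": 0, "ax": 0, "ay": 0, "az": -100, "hand": 0.4}

```text
t: 15.78
position: [0.556, 0.1422, 0.3016]
eef_rot: [[-0.651, 0.759, 0.001], [0.759, 0.651, 0.0], [-0.0, 0.001, -1.0]]
ft_force: [-1.1, -0.3, 0.6]
width: 0.0512
```

Emit:
servo_tool:
  steps:
    - {"dx": 0, "dy": 0, "dz": 0, "ax": 0, "ay": 0, "az": -10, "hand": 0.4}
    - {"dx": 0, "dy": 0, "dz": 0, "ax": 0, "ay": 0, "az": -18, "hand": 0.4}
    - {"dx": 0, "dy": 0, "dz": 30, "ax": 0, "ay": 0, "az": -18, "hand": 0.4}
    - {"dx": 0, "dy": 0, "dz": 54, "ax": 0, "ay": 0, "az": -18, "hand": 0.4}
    - {"dx": 0, "dy": 0, "dz": 54, "ax": 0, "ay": 0, "az": -8, "hand": 0.4}
    - {"dx": 0, "dy": 0, "dz": 54, "ax": 0, "ay": 0, "az": 2, "hand": 0.4}
    - {"dx": 0, "dy": 0, "dz": 54, "ax": 0, "ay": 0, "az": 12, "hand": 0.4}
    - {"dx": 0, "dy": 0, "dz": 54, "ax": 0, "ay": 0, "az": 22, "hand": 0.4}
    - {"dx": 0, "dy": 0, "dz": 54, "ax": 0, "ay": 0, "az": 32, "hand": 0.4}
    - {"dx": 0, "dy": 0, "dz": 54, "ax": 0, "ay": 0, "az": 42, "hand": 0.4}

```text
t: 17.02
position: [0.5559, 0.1415, 0.247]
eef_rot: [[0.037, 0.999, -0.001], [0.999, -0.037, -0.001], [-0.001, -0.001, -1.0]]
ft_force: [-1.0, -2.5, -1.2]
width: 0.0509
```

```bash
python3 -c "
from h import *
rel([.556,.1425,.249])
"
```

```text
t 17.025 pos [0.5559 0.1415 0.247 ] yaw 87.9 q [10.6 10.7 70.1 -0.1 99.2 12.7] w 0.0509 F [-1.03 -2.47 -1.16] T [-0.424  0.056  0.075] zt [-5.0e-04 -1.2e-03 -1.0e+00]
need [ 1.   0.1 -2. ]
```

Emit:
servo_tool:
  steps:
    - {"dx": 0, "dy": 0, "dz": 0, "ax": 0, "ay": 0, "az": 10, "hand": 0.4}
    - {"dx": 0, "dy": 0, "dz": 0, "ax": 0, "ay": 0, "az": 20, "hand": 0.4}
    - {"dx": 0, "dy": 0, "dz": 0, "ax": 0, "ay": 0, "az": 30, "hand": 0.4}
    - {"dx": 0, "dy": 0, "dz": 0, "ax": 0, "ay": 0, "az": 40, "hand": 0.4}

```text
t: 17.52
position: [0.5556, 0.1417, 0.2469]
eef_rot: [[0.67, 0.742, -0.001], [0.742, -0.67, -0.001], [-0.002, -0.0, -1.0]]
ft_force: [-1.0, -2.5, -1.6]
width: 0.0511
```

```bash
python3 -c "
from h import *
rel([.556,.1425,.249])
p=eyes.grab_frame('wrist');save(p,'w6')
print([(np.round(r['at'],4),round(r['score'],2)) for r in tip_of(p,'loose_nut_hub')[:3]],[(np.round(r['at'],4),round(r['score'],2)) for r in tip_of(p,'loose_nut_wing')[:3]])
for n in ['side']:
  p=eyes.grab_frame(n); u,v=proj(p,[.556,.1425,.265]).astype(int)
  im=p['frame'][max(0,v-60):v+60,max(0,u-70):u+70]
  cv2.imwrite(f'pics/{n}6.png',cv2.cvtColor(cv2.resize(im,None,fx=5,fy=5,interpolation=cv2.INTER_CUBIC),cv2.COLOR_RGB2BGR))
"
```

```text
t 17.525 pos [0.5556 0.1417 0.2469] yaw 47.9 q [10.6 10.7 70.1 -0.  99.3 52.7] w 0.0511 F [-1.05 -2.47 -1.59] T [-0.352  0.271  0.041] zt [-1.4e-03 -9.0e-04 -1.0e+00]
need [ 0.8 -0.2 -2.1]
[(array([0.5558, 0.1392, 0.2531]), 0.81)] [(array([0.5475, 0.1682, 0.2635]), 0.78)]
```

View pics/w6.png

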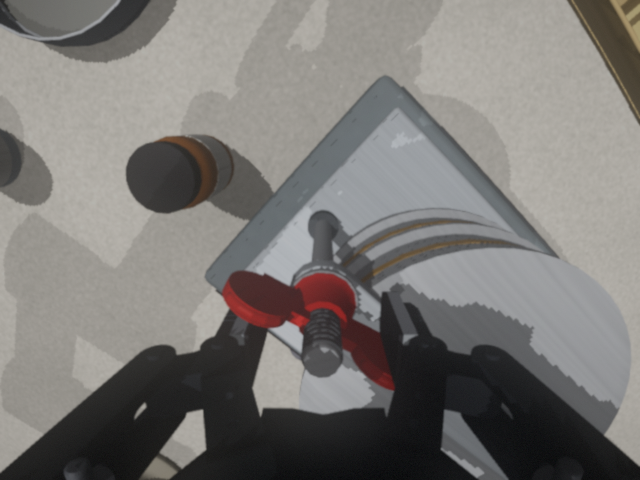

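View pics/side6.png

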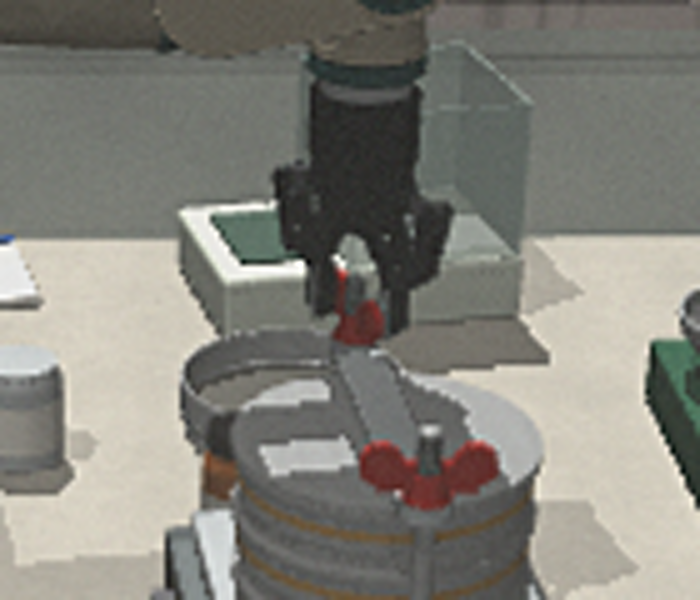

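Emit:
servo_tool:
  steps:
    - {"dx": 0, "dy": 0, "dz": 0, "ax": 0, "ay": 0, "az": 10, "hand": 0.4}
    - {"dx": 0, "dy": 0, "dz": 0, "ax": 0, "ay": 0, "az": 20, "hand": 0.4}
    - {"dx": 0, "dy": 0, "dz": 0, "ax": 0, "ay": 0, "az": 30, "hand": 0.4}

```text
t: 18.1
position: [0.5556, 0.1421, 0.2471]
eef_rot: [[0.951, 0.31, -0.001], [0.31, -0.951, -0.0], [-0.001, -0.0, -1.0]]
ft_force: [-3.3, -1.4, -0.8]
width: 0.0514
```

```bash
python3 -c "
from h import *
rel([.556,.1425,.249]); print(read_state()['joint_efforts'])"
```

```text
t 18.1 pos [0.5556 0.1421 0.2471] yaw 18.0 q [10.7 10.7 70.1 -0.  99.3 82.6] w 0.0514 F [-3.33 -1.39 -0.84] T [-0.127  0.475  0.048] zt [-1.2e-03 -3.0e-04 -1.0e+00]
need [ 0.5 -0.3 -1.9]
[ -0.0512464  -44.25596595 -37.53804088   0.07277351  -0.7068445
  -1.78152379]
```

Emit:
servo_tool:
  steps:
    - {"dx": 0, "dy": 0, "dz": 0, "ax": 0, "ay": 0, "az": 10, "hand": 0.4}
    - {"dx": 0, "dy": 0, "dz": 0, "ax": 0, "ay": 0, "az": 20, "hand": 0.4}
    - {"dx": 0, "dy": 0, "dz": 0, "ax": 0, "ay": 0, "az": 30, "hand": 0.4}

```text
t: 18.48
position: [0.5556, 0.1425, 0.247]
eef_rot: [[0.978, -0.207, -0.001], [-0.207, -0.978, 0.0], [-0.001, -0.0, -1.0]]
ft_force: [-1.3, 0.4, -2.4]
width: 0.0514
```

```bash
python3 -c "
from h import *
rel([.556,.1425,.249]); print(read_state()['joint_efforts'][-1])"
```

```text
t 18.475 pos [0.5556 0.1425 0.247 ] yaw -11.9 q [ 10.7  10.7  70.1   0.   99.2 112.6] w 0.0514 F [-1.25  0.37 -2.37] T [0.062 0.256 0.054] zt [-1.2e-03  3.0e-04 -1.0e+00]
need [ 0.4 -0.1 -2. ]
-1.7817175760865211
```

Emit:
servo_tool:
  steps:
    - {"dx": 0, "dy": 0, "dz": 0, "ax": 0, "ay": 0, "az": 10, "hand": 0.4}
    - {"dx": 0, "dy": 0, "dz": 0, "ax": 0, "ay": 0, "az": 20, "hand": 0.4}

```text
t: 18.73
position: [0.5559, 0.1424, 0.2471]
eef_rot: [[0.849, -0.529, -0.0], [-0.529, -0.849, 0.0], [-0.0, 0.0, -1.0]]
ft_force: [-0.9, -0.2, -1.9]
width: 0.0512
```

```bash
python3 -c "
from h import *
rel([.556,.1425,.249]); print(read_state()['joint_efforts'][-1])"
```

```text
t 18.725 pos [0.5559 0.1424 0.2471] yaw -31.9 q [ 10.7  10.8  70.1   0.   99.2 132.6] w 0.0512 F [-0.91 -0.2  -1.86] T [0.011 0.11  0.131] zt [-3.e-04  2.e-04 -1.e+00]
need [ 0.  -0.2 -1.9]
-1.7801373079419136
```

Emit:
servo_tool:
  steps:
    - {"dx": 0, "dy": 0, "dz": 0, "ax": 0, "ay": 0, "az": 10, "hand": 0.4}
    - {"dx": 0, "dy": 0, "dz": 0, "ax": 0, "ay": 0, "az": 20, "hand": 0.4}
    - {"dx": 0, "dy": 0, "dz": 0, "ax": 0, "ay": 0, "az": 28, "hand": 0.4}

```text
t: 19.1
position: [0.556, 0.1421, 0.2471]
eef_rot: [[0.507, -0.862, 0.0], [-0.862, -0.507, -0.001], [0.001, 0.0, -1.0]]
ft_force: [1.4, -7.6, -1.8]
width: 0.0513
```

```bash
python3 -c "
from h import *
rel([.556,.1425,.249])
p=eyes.grab_frame('wrist');save(p,'w7')
print([(np.round(r['at'],4),round(r['score'],2)) for r in tip_of(p,'loose_nut_hub')[:3]],[(np.round(r['at'],4),round(r['score'],2)) for r in tip_of(p,'loose_nut_wing')[:3]])
"
```

```text
t 19.1 pos [0.556  0.1421 0.2471] yaw -59.5 q [ 1.070e+01  1.080e+01  7.010e+01 -1.000e-01  9.920e+01  1.602e+02] w 0.0513 F [ 1.43 -7.57 -1.76] T [-1.206 -0.315  6.736] zt [ 2.e-04 -9.e-04 -1.e+00]
need [-0.3 -0.2 -1.9]
[(array([0.5539, 0.1387, 0.2477]), 0.63)] [(array([0.5842, 0.143 , 0.2614]), 0.83)]
```

View pics/w7.png

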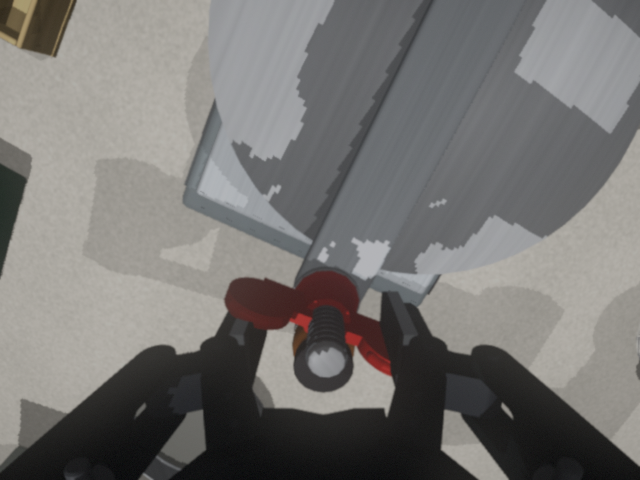

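Torque about z jumped to 6.7 N·m, so the nut has met the hard stop. I'll back off and lift away.

Emit:
servo_tool:
  steps:
    - {"dx": 0, "dy": 0, "dz": 0, "ax": 0, "ay": 0, "az": -5, "hand": 0.4}
    - {"dx": 0, "dy": 0, "dz": 0, "ax": 0, "ay": 0, "az": -12, "hand": 0.4}
    - {"dx": 0, "dy": 0, "dz": -50, "ax": 0, "ay": 0, "az": -12, "hand": 0.4}
    - {"dx": 0, "dy": 0, "dz": -100, "ax": 0, "ay": 0, "az": -12, "hand": 0.4}
    - {"dx": 0, "dy": 0, "dz": -115, "ax": 0, "ay": 0, "az": -12, "hand": 0.4}
    - {"dx": 0, "dy": 0, "dz": -115, "ax": 0, "ay": 0, "az": -12, "hand": 0.4}

```text
t: 20.0
position: [0.5563, 0.1423, 0.3639]
eef_rot: [[0.673, -0.74, 0.004], [-0.74, -0.673, 0.001], [0.002, -0.003, -1.0]]
ft_force: [0.8, -0.2, -0.0]
width: 0.0514
```

```bash
python3 -c "
from h import *
rel([.556,.1425,.249])
for n in ['wrist','side','scene']:
  p=eyes.grab_frame(n);save(p,n+'8')
  for q in ['loose_nut_hub','tight_nut_hub','loose_nut_wing']: print(n,q,[(np.round(r['at'],4),round(r['score'],2)) for r in tip_of(p,q)[:3]])
  if n!='wrist':
    u,v=proj(p,[.556,.1425,.265]).astype(int)
    im=p['frame'][max(0,v-45):v+60,max(0,u-70):u+70]
    cv2.imwrite(f'pics/{n}8c.png',cv2.cvtColor(cv2.resize(im,None,fx=5,fy=5,interpolation=cv2.INTER_CUBIC),cv2.COLOR_RGB2BGR))
"
```

```text
t 20.0 pos [0.5563 0.1423 0.3639] yaw -47.7 q [ 10.7  11.9  55.5   0.  112.4 148.4] w 0.0514 F [ 0.77 -0.16 -0.01] T [ 0.009 -0.026 -0.05 ] zt [ 3.5e-03  7.0e-04 -1.0e+00]
need [ -0.6   0.5 114.9]
wrist loose_nut_hub [(array([0.5563, 0.139 , 0.2503]), 0.75), (array([ 0.5449,  0.5064, -0.0018]), 0.54)]
wrist tight_nut_hub []
wrist loose_nut_wing [(array([0.5845, 0.1448, 0.262 ]), 0.81)]
side loose_nut_hub [(array([ 5.997e-01, -2.106e-01,  5.000e-04]), 0.58)]
side tight_nut_hub [(array([ 0.5735, -0.1006,  0.2492]), 0.64), (array([ 0.2974, -0.2971,  0.0013]), 0.3), (array([0.5658, 0.0215, 0.0039]), 0.23)]
side loose_nut_wing [(array([0.5864, 0.1431, 0.2614]), 0.44)]
scene loose_nut_hub [(array([0.5543, 0.1441, 0.2503]), 0.62)]
scene tight_nut_hub [(array([ 0.5755, -0.0981,  0.2489]), 0.67)]
scene loose_nut_wing [(array([0.5871, 0.1461, 0.262 ]), 0.68)]
```

View pics/wrist8.png

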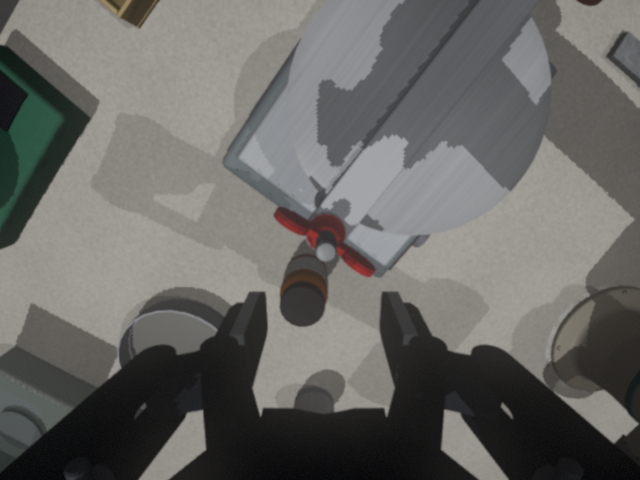

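View pics/side8c.png

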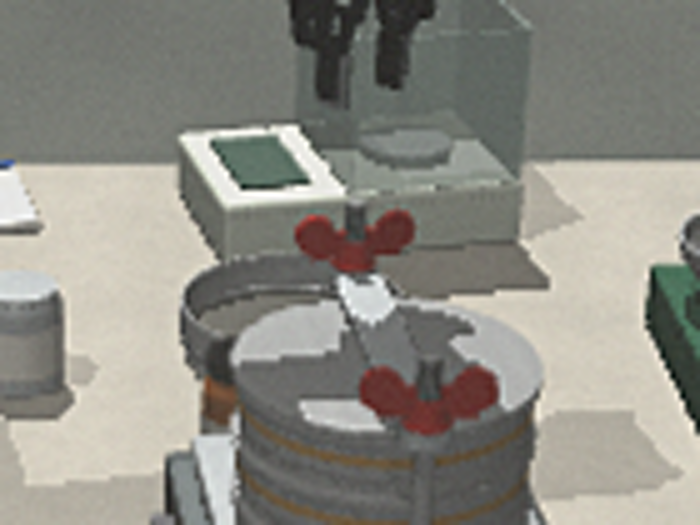

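The hub heights agree: loose about 0.250 m, tight 0.249 m. I'll do one gentle push from the other side to confirm the stop.

Emit:
servo_tool:
  steps:
    - {"dx": 0, "dy": 0, "dz": 0, "ax": 0, "ay": 0, "az": -10, "hand": 0.4}
    - {"dx": 0, "dy": 0, "dz": 0, "ax": 0, "ay": 0, "az": -20, "hand": 0.4}
    - {"dx": 0, "dy": 0, "dz": 0, "ax": 0, "ay": 0, "az": -30, "hand": 0.4}
    - {"dx": 0, "dy": 0, "dz": 0, "ax": 0, "ay": 0, "az": -40, "hand": 0.4}
    - {"dx": 0, "dy": 0, "dz": 0, "ax": 0, "ay": 0, "az": -50, "hand": 0.4}
    - {"dx": 0, "dy": 0, "dz": 0, "ax": 0, "ay": 0, "az": -60, "hand": 0.4}
    - {"dx": 0, "dy": 0, "dz": 0, "ax": 0, "ay": 0, "az": -70, "hand": 0.4}
    - {"dx": 0, "dy": 0, "dz": 0, "ax": 0, "ay": 0, "az": -80, "hand": 0.4}
    - {"dx": 0, "dy": 0, "dz": 0, "ax": 0, "ay": 0, "az": -90, "hand": 0.4}
    - {"dx": 0, "dy": 0, "dz": 0, "ax": 0, "ay": 0, "az": -100, "hand": 0.4}

```text
t: 21.85
position: [0.5559, 0.1421, 0.3623]
eef_rot: [[0.61, 0.793, 0.0], [0.793, -0.61, -0.0], [-0.0, 0.0, -1.0]]
ft_force: [0.3, -1.2, 0.3]
width: 0.0514
```

Emit:
servo_tool:
  steps:
    - {"dx": 0, "dy": 0, "dz": 0, "ax": 0, "ay": 0, "az": -10, "hand": 0.4}
    - {"dx": 0, "dy": 0, "dz": 0, "ax": 0, "ay": 0, "az": -20, "hand": 0.4}
    - {"dx": 0, "dy": 0, "dz": 0, "ax": 0, "ay": 0, "az": -30, "hand": 0.4}
    - {"dx": 0, "dy": 0, "dz": 0, "ax": 0, "ay": 0, "az": -40, "hand": 0.4}
    - {"dx": 0, "dy": 0, "dz": 0, "ax": 0, "ay": 0, "az": -50, "hand": 0.4}
    - {"dx": 0, "dy": 0, "dz": 0, "ax": 0, "ay": 0, "az": -60, "hand": 0.4}
    - {"dx": 0, "dy": 0, "dz": 0, "ax": 0, "ay": 0, "az": -70, "hand": 0.4}
    - {"dx": 0, "dy": 0, "dz": 0, "ax": 0, "ay": 0, "az": -80, "hand": 0.4}
    - {"dx": 0, "dy": 0, "dz": 0, "ax": 0, "ay": 0, "az": -90, "hand": 0.4}
    - {"dx": 0, "dy": 0, "dz": 0, "ax": 0, "ay": 0, "az": -98, "hand": 0.4}

```text
t: 23.1
position: [0.5559, 0.1421, 0.3623]
eef_rot: [[-0.869, 0.494, 0.0], [0.494, 0.869, -0.0], [-0.0, -0.0, -1.0]]
ft_force: [-0.6, -0.4, -0.1]
width: 0.0515
```

Emit:
servo_tool:
  steps:
    - {"dx": 0, "dy": 0, "dz": 50, "ax": 0, "ay": 0, "az": 0, "hand": 0.4}
    - {"dx": 0, "dy": 0, "dz": 100, "ax": 0, "ay": 0, "az": 0, "hand": 0.4}
    - {"dx": 0, "dy": 0, "dz": 115, "ax": 0, "ay": 0, "az": 0, "hand": 0.4}
    - {"dx": 0, "dy": 0, "dz": 115, "ax": 0, "ay": 0, "az": 10, "hand": 0.4}
    - {"dx": 0, "dy": 0, "dz": 115, "ax": 0, "ay": 0, "az": 18, "hand": 0.4}
    - {"dx": 0, "dy": 0, "dz": 115, "ax": 0, "ay": 0, "az": 18, "hand": 0.4}

```text
t: 23.85
position: [0.5565, 0.1422, 0.2491]
eef_rot: [[-0.671, 0.741, 0.003], [0.741, 0.671, 0.0], [-0.001, 0.002, -1.0]]
ft_force: [0.2, 0.6, 0.3]
width: 0.051
```

```bash
python3 -c "
from h import *
rel([.556,.1425,.249])"
```

```text
t 23.85 pos [0.5565 0.1422 0.2491] yaw 132.2 q [ 10.7  10.7  69.9  -0.   99.3 -31.5] w 0.051 F [0.2  0.63 0.32] T [ 0.001 -0.008  0.004] zt [ 2.6e-03  4.0e-04 -1.0e+00]
need [ 0.6 -0.2  0.1]
```

Free so far at q6 = −31.5. I'll step on by small angles.

Emit:
servo_tool:
  steps:
    - {"dx": 0, "dy": 0, "dz": 0, "ax": 0, "ay": 0, "az": 3, "hand": 0.4}
    - {"dx": 0, "dy": 0, "dz": 0, "ax": 0, "ay": 0, "az": 5, "hand": 0.4}

```text
t: 24.1
position: [0.5563, 0.1421, 0.2485]
eef_rot: [[-0.604, 0.797, 0.002], [0.797, 0.604, 0.0], [-0.001, 0.002, -1.0]]
ft_force: [0.3, -1.1, 2.3]
width: 0.0513
```

```bash
python3 -c "
from h import *
rel([.556,.1425,.249])"
```

```text
t 24.1 pos [0.5563 0.1421 0.2485] yaw 127.2 q [ 10.7  10.7  69.9  -0.   99.2 -26.5] w 0.0513 F [ 0.3  -1.06  2.33] T [-0.139  0.009  0.584] zt [ 1.9e-03  1.0e-04 -1.0e+00]
need [ 0.5 -0.  -0.5]
```

Emit:
servo_tool:
  steps:
    - {"dx": 0, "dy": 0, "dz": 0, "ax": 0, "ay": 0, "az": 2, "hand": 0.4}
    - {"dx": 0, "dy": 0, "dz": 0, "ax": 0, "ay": 0, "az": 4, "hand": 0.4}

```text
t: 24.35
position: [0.5563, 0.1421, 0.2484]
eef_rot: [[-0.548, 0.836, 0.002], [0.836, 0.548, -0.0], [-0.001, 0.002, -1.0]]
ft_force: [1.4, -4.8, 5.3]
width: 0.0513
```

```bash
python3 -c "
from h import *
rel([.556,.1425,.249])"
```

```text
t 24.35 pos [0.5563 0.1421 0.2484] yaw 123.2 q [ 10.7  10.7  70.   -0.   99.2 -22.6] w 0.0513 F [ 1.4  -4.84  5.27] T [-0.759 -0.192  3.791] zt [ 2.3e-03 -3.0e-04 -1.0e+00]
need [ 0.5 -0.1 -0.6]
```

The torque climbs from 0.6 to 3.8 N·m over 4° of finger flex, against 0.06 N·m to turn the nut freely. That confirms it is hard on the stop. I'll back off and retreat.

Emit:
servo_tool:
  steps:
    - {"dx": 0, "dy": 0, "dz": 0, "ax": 0, "ay": 0, "az": -7, "hand": 0.4}
    - {"dx": 0, "dy": 0, "dz": 0, "ax": 0, "ay": 0, "az": -16, "hand": 0.4}
    - {"dx": 0, "dy": 0, "dz": -50, "ax": 0, "ay": 0, "az": -16, "hand": 0.4}
    - {"dx": 0, "dy": 0, "dz": -100, "ax": 0, "ay": 0, "az": -16, "hand": 0.4}
    - {"dx": 0, "dy": 0, "dz": -130, "ax": 0, "ay": 0, "az": -16, "hand": 0.4}
    - {"dx": 0, "dy": 0, "dz": -130, "ax": 0, "ay": 0, "az": -16, "hand": 0.4}
    - {"dx": 0, "dy": 0, "dz": -130, "ax": 0, "ay": 0, "az": -16, "hand": 0.4}

```text
t: 25.22
position: [0.5559, 0.1421, 0.3754]
eef_rot: [[-0.755, 0.655, -0.003], [0.655, 0.755, -0.0], [0.002, -0.002, -1.0]]
ft_force: [1.0, 0.9, 0.2]
width: 0.051
```

```bash
python3 -c "
from h import *
rel([.556,.1425,.249])
for n in ['scene','side']:
  p=eyes.grab_frame(n);save(p,n+'9')
  for q in ['loose_nut_hub','tight_nut_hub','loose_nut_wing']: print(n,q,[(np.round(r['at'],4),round(r['score'],2)) for r in tip_of(p,q)[:2]])
"
```

```text
t 25.225 pos [0.5559 0.1421 0.3754] yaw 139.0 q [ 10.7  12.6  53.4   0.  114.2 -38.4] w 0.051 F [1.01 0.9  0.22] T [-0.012 -0.055 -0.025] zt [-2.7e-03 -4.0e-04 -1.0e+00]
need [-1.000e-01  6.000e-01  1.264e+02]
scene loose_nut_hub [(array([0.5541, 0.142 , 0.2489]), 0.77)]
scene tight_nut_hub [(array([ 0.5765, -0.0991,  0.249 ]), 0.55)]
scene loose_nut_wing [(array([0.5852, 0.1452, 0.2631]), 0.72)]
side loose_nut_hub [(array([0.5556, 0.1408, 0.2458]), 0.7)]
side tight_nut_hub [(array([ 0.5757, -0.1016,  0.249 ]), 0.55)]
side loose_nut_wing [(array([0.5875, 0.1447, 0.2612]), 0.72)]
```

View pics/scene9.png

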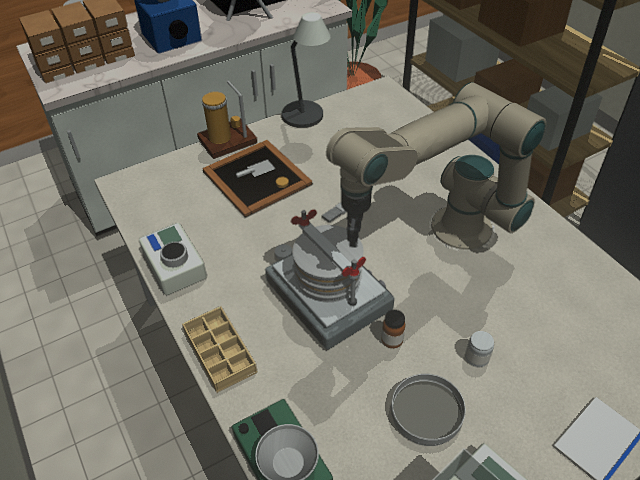

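View pics/side9.png

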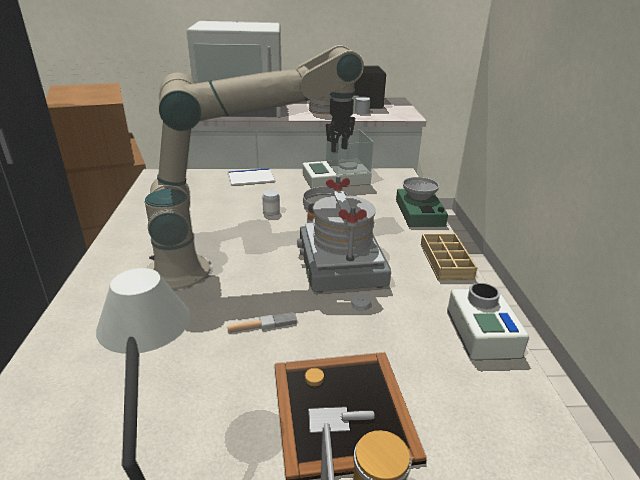

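The hand is clear of everything, both nuts sit at the same height, the bystanders are where they were, and the tight nut hasn't moved. Handing in.

```bash
python3 -c "
from h import *
print(env.sign_off())"
```

```text
the job is handed in; nothing more can be done
None
```

The loose nut, on the +y rod, is fully home on the clamp bar, and the job is handed in at about 25 s of the 61 s allowed. I pushed its wings clockwise with the part-open fingertips, which stood wider than the hub so they could not pinch it. Three strokes took it about 515° (9 rad) down until it stopped.

- **Stop:** the torque rose to 6.7 N·m at the end of the last push. That push was harder than I meant, because I was moving in 28° steps. A second, gentler push after re-gripping position rose from 0.6 to 3.8 N·m over 4°, with the nut not turning. Turning it freely takes only about 0.06 N·m.
- **Heights:** the last camera estimates put the loose nut's hub at 0.246–0.249 m and the tight nut's at 0.249 m. These are good to only about 4 mm, so the hard stop is the better evidence that the nut is home.
- **Surroundings:** the tight nut and the other things look unmoved in the final pictures, judged by eye rather than measured. The hand is clear, about 13 cm above where it pushed.
- **Odd readings:** the networks gave a few stray detections on the table, such as one false loose-nut hub. They did not match the pictures and I ignored them. The rod's position differed by about 2 mm between cameras, which made no difference to the pushes.

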